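# Bring the next lamp into a slide projector's beam

### The job

The lamp in the beam has burnt out: lower the projector's bottom-hinged lamp door all the way, keeping hold so that it does not drop, and turn the lamp turret inside by exactly one click, anticlockwise seen from above, to bring the next lamp into the beam. Then swing the door up again until its catch clicks and it stays fully shut. Push the turret by its lugs, not by the glass lamps, and leave the other things on the bench where they are.

Things in the scene. Friction and masses are not known exactly. Their poses are not given: they have to be found in the camera images.
- projector: Beige slide projector, fixed to the bench, 220 mm deep (x), 340 wide (y), 150 high; origin on the bench under its middle, z up. Its front (door side, towards the robot) is the plane x = -100 mm; +x points to the chrome lens at the rear (to x = 170 mm). Lamp bay behind the door: floor 50 mm above the bench, y from -80 to 80 mm, x from -100 to 40 mm.
- bay_mouth (a point): Middle of the bay's front opening, in the front plane 100 mm above the bench, axes as the projector's. Steel wires 22 mm apart guard the bay's top (147 to 152 mm above the bench), so the hand cannot enter from above. With the door down the front is open from 50 to 146 mm: a tool tilted about 45 degrees reaches in under the guard's front wire, 4 mm behind the front plane.
- door (a joint): Lamp door angle, rad: 0 = shut (upright, at its stop), grows as its top comes down towards the robot, 1.35 = fully down (stop, nearly level). A sprung catch holds it shut: about 5 to 10 N at the tab frees it or clicks it in, over roughly the last 0.2 rad; short of the click it is pushed out again. Once free it falls open by its weight (0.2 to 0.33 kg) unless held.
- door_tab (a point): Grasp point on the tab of the door's top edge, 124 mm from the hinge. Door panel 156 mm wide, 8 thick, ending 100 mm from the hinge; the tab, 26 mm wide (y), 8 thick, goes on in its plane to 135 mm. Axes: z along the panel away from the hinge, x normal (into the bay when shut), y along the hinge. Height 174 mm shut, 77 down. Pinched across its width it turns between the pads.
- door_hinge (a point): Middle of the door's hinge line, which runs along the projector's y, 50 mm above the bench, 4 mm before the front plane; it does not move.
- turret (a joint): Lamp turret angle, rad, 0 at its present station, grows anticlockwise seen from above. A ball detent gives stations 1.257 rad (72 degrees) apart. Pushing a lug takes about 5 N; before half way (0.63 rad) it springs back, past it it jumps on to the next station, where the gap behind the pushed lug is centred 36 degrees past the front (a finger left short of there blocks the following lug).
- turret_axis (a point): Point on the turret's upright axis, 100 mm above the bench, 75 mm behind the front plane, y = 0. The turret: aluminium disc, radius 37 mm, its top 63 mm above the bench, with five upright radial lugs 72 degrees apart, 7 mm thick, from radius 32 to 58 mm, 58 to 100 mm above the bench. In a station one lug points straight to the front (-x).
- turret_lug (a point): Top outer edge of the lug that at the start points straight to the front, at radius 58 mm, 100 mm above the bench; it turns with the turret. Anticlockwise moves it towards the projector's -y.
- lamps: The five frosted white lamps standing upright on the turret half way between the lugs at radius 22 mm, 14 mm thick, 63 to 108 mm above the bench; the one farthest from the door is in the beam. Origin on the turret's axis 50 mm above the bench. Glass: do not press on it.
- lens_barrel: Bystander, loose: chrome lens barrel standing, 60 mm diameter, 80 mm high, origin under its centre.
- lens_cap: Bystander, loose: black disc, 60 mm diameter, 12 mm high, origin under its centre.
- spare_bulb: Bystander, loose: frosted halogen bulb lying, about 65 mm long, 16 mm high, origin under its ceramic base.
- slide_mount_a: Bystander, loose: grey slide mount, 50 x 50 x 4 mm, lying on the projector's roof behind the bay to the +y side; origin under its centre.
- slide_mount_b: Bystander, loose: grey slide mount, 50 x 50 x 4 mm, on the bench; origin under its centre.
- screwdriver: Bystander, loose: red-handled steel screwdriver lying along its x axis.
- blower: Bystander, loose: black rubber dust blower standing, 56 mm diameter, 110 mm high, origin under its centre.

How it is judged:
On the way, in this order (a step that is already met when the one before it is completed fails the run):
1. the lamp door is lowered all the way (value of joint door above 1.2 rad), for 0.2 s.
2. with the door down, the turret rests one station on, anticlockwise (value of joint turret between 1.137 and 1.377 rad and value of joint door above 1 rad), for 0.3 s.
At the end, for the whole second after the job is handed in: The door is shut to within 0.04 rad, held by its catch, and at rest; the turret rests within 0.12 rad of the station one click (1.257 rad) anticlockwise from its start (value of joint door below 0.04 rad and value of joint turret between 1.137 and 1.377 rad and velocity of joint each of door, turret below 0.1 rad/s); the robot touches nothing.
It fails at once if the door is let drop: it falls faster than 3 rad/s while well open (beyond 0.35 rad) (value of joint door above 0.35 rad and velocity of joint door above 3 rad/s).
It fails at once if the turret is turned past the next station, towards the one after it, or nearly a whole station the wrong way (value of joint turret above 1.9 rad or value of joint turret below -0.75 rad).
It fails at once if the glass lamps are pressed with more than 4 N (contact force between anything else and lamps above 4 N).
It fails at once if another thing on the bench is moved more than 30 mm (distance of any of lens_barrel, lens_cap, spare_bulb, slide_mount_a, slide_mount_b, screwdriver, blower from where it was at the start of the episode above 0.03 m).
It also fails if it takes over 72 s, if anything falls off the work surface, if the arm or the gripper's body presses on something with over 40 N, if the wrist force passes 120 N, or if a joint passes its speed limit or range.

### The arm

A 6-joint arm with a two-finger parallel gripper is mounted at the origin on the work surface. World frame = base frame: x ahead of the robot, y to its left, z up, the work surface at z = 0. Lengths are in m, angles in rad, forces in N, time in s.
With the tool pointing down it reaches from about 0.3 to 0.85 m from the base axis. Payload 5.4 kg.
Tool frame: the origin (TCP) lies between the finger pads; the fingertips stand 22 mm ahead of it and the grasp point (between the pads) lies 3 mm ahead of it (bot.tip_reach is the distance from the TCP to the fingertips, in m); z points along the fingers, y is the direction in which the jaws open and shut (so a half turn about z gives the same grasp; the last joint's range is limited). The gripper opens to 85 mm and grips with 20 to 120 N. Pads are 22 mm wide; open, the fingers measure 114 mm over their backs; the gripper's body (76 mm by 85 mm) begins 54 mm behind the grasp point. The pads swing forward as they close: fully open they stand 13 mm farther back than shut.
Start: joints at [-1.385, 0.158, 1.597, -0, 1.386, -0.21], TCP at [0.222, -0.531, 0.253] pointing down, gripper open.
Joint ranges: [-2.91, 2.91], [-0.94, 2.29], [0.18, 2.7], [-1.29, 4.43], [0.17, 2.64], [-3, 3]. Speed limits (rad/s): [2.57, 2.57, 3.14, 3.14, 3.14, 3.14].

### API

Orientations are given as a rotation vector (axis times angle).
In Python, from bench import bot gives the robot as it stands.
- The arm moves only by the shell command python3 -m jog 'ROWS'. ROWS is JSON, a list of rows, each a list of 5 numbers: the shift along the tool's x, y, z in units of 40 mm (1.0 is 40 mm), then the turn about the tool's z in units of 10 degrees (1.0 is 10 degrees), then the finger opening in mm, from 0 to 85.4. A call has 1 to 5 rows; each row is the pose to reach, as a shift and turn from the pose measured when the call began, along the tool's axes at that moment; what a row does not reach only later rows make up. A row lasts 1/8 s, in which the tool goes at most 62.5 mm and 10.7 degrees, less where a joint would pass 70% of its speed; a pose out of reach is approached as far as the arm can. A call with a gripper value outside its range is refused whole. The fingers move at their own pace and stop on an object; the grip force is fixed at half the most. Time passes only in rows, so rows that repeat a pose let the fingers close. It gives the time, the measured TCP pose, the force and the opening at its end, in the units of the state.
- bot.state(): the state, without advancing time (a new reading comes with each control period).
- bot.read_camera(name): name is "scene" or "top" or "wrist"; returns a dict with "frame" (384x512x3 uint8, red, green, blue), "depth" (384x512 float32, m along the optical axis (not along the pixel's ray), 0 where there is no reading), "fx", "fy", "cx", "cy" (pixels), "rvec" (rotation vector, rad) and "tvec" (3), from world to camera coordinates, as OpenCV has them. Camera axes: x right, y down, z forward; pixel columns grow to the right and rows downward; lengths in m; the calibration is good to about 2 mm. A picture is of the moment at which its call begins.
- bot.job_done(): hands the job in, once; it reports no verdict.
Trained networks look in the newest picture that a camera, given by its name, has taken for a name from the list of things; names that differ only in an ending like _2 or _b are one class to them, and where a whole thing is asked for, a point or a joint stands for the part that bears it (a point fixed in the world has none). Each returns a list of dicts, best first, with "confidence" (0 to 1); they miss things now and then, are a little off and sometimes report something else, mostly with a low value. They report only what shows in the picture. A call takes as long as a camera call.
- bot.trace(camera, target): "region" (384x512 bool, what is visible of it) and "uv" ([column, row] in pixels, amid what is visible of it).
- bot.spot_point(camera, target): "uv" ([column, row] in pixels: a listed point, or the origin of a listed thing).
The state is a dict: "time_s": time; "joint_pos": joint angles; "qvel": joint speeds; "joint_torque": joint torques, N m; "eef_pos": TCP position; "ee_rot": TCP orientation; "contact_force": force on the tool from outside, world axes, zero at the start; "wrist_torque": the same for the moment, N m; "gripper_width": finger opening in m.
Only numpy, scipy, OpenCV 4.12 (cv2) and the standard library are available. Lean on these libraries where they do the work, as an engineer would, in place of code of your own. Each camera call takes 0.05 s, during which the arm holds its last target. There are 200 camera calls.

## Working session

There is one attempt and no reset: what is moved stays moved. The work goes in short steps, Python scripts to look and compute and a shell command to move; the robot and the scene stay as the last step left them, time stands still between calls to the robot, and variables do not carry over. Pictures are saved under pics/ and viewed, about 8 in all and at most 12, crops included, and the job is handed in when it is done.

```bash
mkdir -p pics; ls
cat > h.py <<'E'
import numpy as np, cv2
from bench import bot
from scipy.spatial.transform import Rotation as R
def pix(c,uv,z=None):
    "world point at uv: from depth, or on plane height z"
    Rm=cv2.Rodrigues(np.array(c["rvec"],float))[0]; t=np.array(c["tvec"],float)
    u,v=uv; ray=np.array([(u-c["cx"])/c["fx"],(v-c["cy"])/c["fy"],1.])
    o=-Rm.T@t; d=Rm.T@ray
    if z is None:
        s=c["depth"][int(round(v)),int(round(u))]
    else: s=(z-o[2])/d[2]
    return o+s*d
def proj(c,P):
    p,_=cv2.projectPoints(np.array(P,float).reshape(-1,3),np.array(c["rvec"],float),np.array(c["tvec"],float),np.array([[c["fx"],0,c["cx"]],[0,c["fy"],c["cy"]],[0,0,1.]]),None)
    return p[:,0]
def save(c,n): cv2.imwrite(n,c["frame"][:,:,::-1])
E
python3 - <<'E'
from h import *
s=bot.state(); print({k:np.round(v,3) for k,v in s.items()})
print(R.from_rotvec(s["ee_rot"]).as_matrix().round(3))
ims=[]
for n in ["scene","top"]:
    c=bot.read_camera(n); ims.append(c["frame"])
    print(n,"cam at",(-cv2.Rodrigues(np.array(c["rvec"],float))[0].T@np.array(c["tvec"])).round(3))
    for t,z in [("projector",0),("door_tab",.174),("door_hinge",.05),("bay_mouth",.1),("turret_axis",.1),("turret_lug",.1),("lens_barrel",0),("lens_cap",0),("blower",0),("screwdriver",0),("spare_bulb",0)]:
        for d in bot.spot_point(n,t)[:1]:
            print(t,round(d["confidence"],2),np.round(d["uv"]),pix(c,d["uv"],z).round(3))
    save(c,f"pics/{n}0.png")
cv2.imwrite("pics/both.png",cv2.resize(np.vstack(ims),None,fx=.78,fy=.78)[:,:,::-1])
E
```

```text
pics
{'time_s': np.float64(0.0), 'joint_pos': array([-1.385,  0.159,  1.598, -0.   ,  1.386, -0.21 ]), 'qvel': array([0.003, 0.001, 0.   , 0.001, 0.001, 0.001]), 'joint_torque': array([-0.0000e+00, -3.9600e+01, -3.3143e+01, -0.0000e+00,  9.0000e-03,
       -0.0000e+00]), 'eef_pos': array([ 0.222, -0.53 ,  0.252]), 'ee_rot': array([-3.078, -0.617, -0.   ]), 'contact_force': array([-0.387,  0.341, -0.2  ]), 'wrist_torque': array([ 0.007, -0.012, -0.013]), 'gripper_width': np.float64(0.086)}
[[ 0.923  0.386 -0.   ]
 [ 0.386 -0.923  0.002]
 [ 0.    -0.002 -1.   ]]
scene cam at [1.171 1.062 1.236]
projector 0.56 [214. 218.] [ 0.733 -0.039  0.   ]
door_tab 0.79 [237. 169.] [ 0.626 -0.057  0.174]
door_hinge 0.62 [230. 192.] [ 0.642 -0.088  0.05 ]
bay_mouth 0.78 [233. 192.] [ 0.656 -0.035  0.1  ]
turret_axis 0.81 [214. 200.] [ 0.73 -0.03  0.1 ]
turret_lug 0.66 [229. 187.] [ 0.656 -0.062  0.1  ]
lens_barrel 0.71 [272. 226.] [0.57  0.093 0.   ]
blower 0.45 [192. 148.] [ 0.638 -0.457  0.   ]
screwdriver 0.56 [217. 134.] [ 0.507 -0.491 -0.   ]
spare_bulb 0.67 [365. 279.] [0.428 0.434 0.   ]
top cam at [ 0.333 -0.01   1.327]
projector 0.89 [276. 162.] [ 0.737 -0.036  0.   ]
door_tab 0.65 [277. 175.] [ 0.643 -0.041  0.174]
door_hinge 0.57 [275. 182.] [ 0.65 -0.04  0.05]
bay_mouth 0.96 [277. 182.] [ 0.639 -0.043  0.1  ]
turret_axis 0.8 [276. 157.] [ 0.722 -0.034  0.1  ]
turret_lug 0.77 [280. 176.] [ 0.66  -0.052  0.1  ]
lens_barrel 0.7 [231. 209.] [0.558 0.099 0.   ]
lens_cap 0.79 [323. 204.] [ 0.602 -0.207  0.   ]
blower 0.71 [399. 203.] [ 0.629 -0.464  0.   ]
screwdriver 0.64 [402. 243.] [ 0.495 -0.476  0.   ]
spare_bulb 0.5 [124. 237.] [0.431 0.445 0.   ]
```

View pics/both.png

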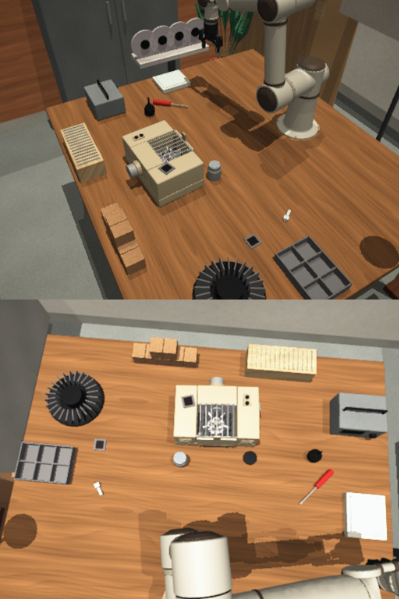

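Run:
```python
import cv2
a=cv2.imread("pics/top0.png")[105:200,215:345]; b=cv2.imread("pics/scene0.png")[140:265,150:280]
a=cv2.resize(a,(780,570),interpolation=cv2.INTER_CUBIC)
cv2.imwrite("pics/c1.png",a)
```

```text
(no output)
```

View pics/c1.png

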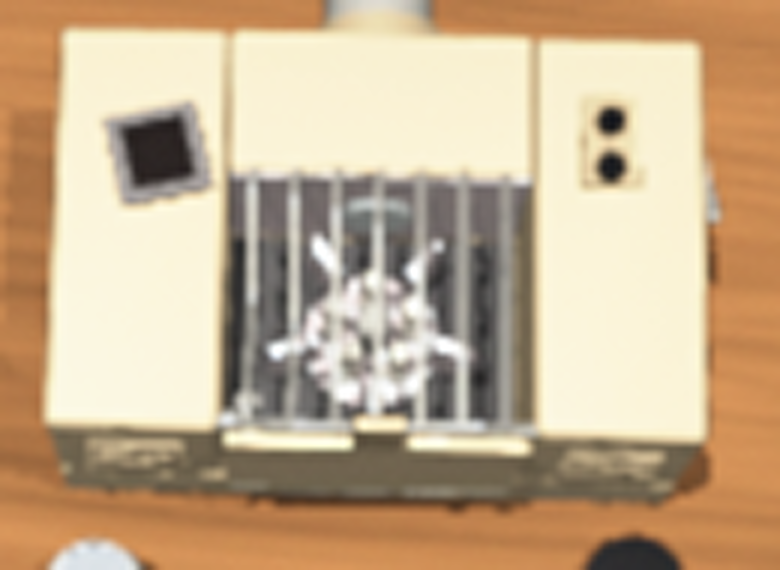

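The wires run fore-and-aft, about 22 mm apart, with a cross wire at the front (crop row ~430). The tab is at crop (382,424). The front lug lies just behind it, and a slide mount is on the roof at upper left.

The jog has no tilt command. So I'll get near first, then see whether reaching past the arm's limit tilts the tool.

```bash
python3 -m jog '[[10,-9.1,-3.7,2.4,60],[10,-9.1,-3.7,2.4,60],[10,-9.1,-3.7,2.4,60],[10,-9.1,-3.7,2.4,60],[10,-9.1,-3.7,2.4,60]]'
python3 - <<'E'
from h import *
s=bot.state(); print(s["time_s"],s["joint_pos"].round(3),s["eef_pos"].round(3));M=R.from_rotvec(s["ee_rot"]).as_matrix();print(M.round(3))
d=np.array([0.5,-0.04,0.42])-s["eef_pos"]; print("units",(M.T@d/.04).round(2))
E
```

```text
time_s: 1.82
eef_pos: [0.3496, -0.2556, 0.3365]
ee_rot: [3.141, -0.037, 0.001]
contact_force: [1.6, -0.3, 0.2]
gripper_width: 0.0601
1.825 [-0.912 -0.27   1.845  0.     1.566  0.682] [ 0.35  -0.256  0.337]
[[ 1.    -0.024  0.001]
 [-0.024 -1.    -0.001]
 [ 0.001  0.001 -1.   ]]
units [ 3.63 -5.48 -2.09]
```

```bash
python3 -m jog '[[3.6,-5.4,-2.1,0,60],[3.6,-5.4,-2.1,0,60],[3.6,-5.4,-2.1,0,60],[3.6,-5.4,-2.1,0,60],[3.6,-5.4,-2.1,0,60]]'
python3 - <<'E'
from h import *
s=bot.state(); print(s["time_s"],s["joint_pos"].round(3),s["eef_pos"].round(3));M=R.from_rotvec(s["ee_rot"]).as_matrix();print(M.round(3))
c=bot.read_camera("wrist"); save(c,"pics/w1.png"); P={}
for t,z in [("door_tab",.174),("door_hinge",.05),("bay_mouth",.1),("turret_axis",.1),("turret_lug",.1),("projector",0)]:
    for d in bot.spot_point("wrist",t)[:1]: print(t,round(d["confidence"],2),np.round(d["uv"]),pix(c,d["uv"],z).round(3),pix(c,d["uv"]).round(3))
E
```

```text
time_s: 2.45
eef_pos: [0.4999, -0.0404, 0.4219]
ee_rot: [3.141, -0.031, 0.005]
contact_force: [-0.1, -0.5, -1.1]
gripper_width: 0.0601
2.45 [-0.322 -0.09   1.525  0.     1.704  1.269] [ 0.5   -0.04   0.422]
[[ 1.    -0.02   0.003]
 [-0.02  -1.    -0.001]
 [ 0.003  0.001 -1.   ]]
door_tab 0.94 [246.  42.] [ 0.641 -0.04   0.174] [ 0.639 -0.04   0.185]
door_hinge 0.59 [242.  61.] [ 0.636 -0.033  0.05 ] [ 0.633 -0.033  0.074]
bay_mouth 0.92 [245.  53.] [ 0.64  -0.039  0.1  ] [ 0.634 -0.039  0.145]
turret_lug 0.58 [337.  83.] [ 0.598 -0.168  0.1  ] [ 0.602 -0.193  0.013]
```

View pics/w1.png

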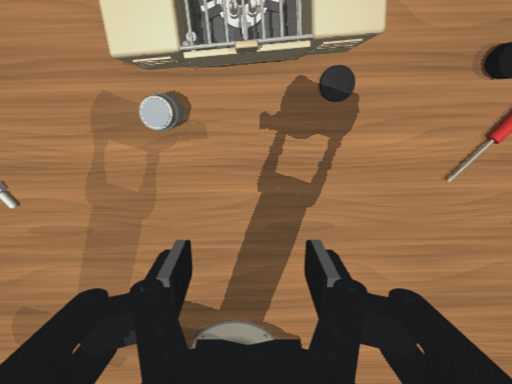

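The wrist view shows the tab at about (246,42) and the lens cap at (337,83). The lens barrel is at (160,112), clear of the door's sweep. Next I'll measure the yaw.

```bash
cat >> h.py <<'E'
def cloud(c):
    v,u=np.nonzero(c["depth"]>0); s=c["depth"][v,u]
    Rm=cv2.Rodrigues(np.array(c["rvec"],float))[0]; t=np.array(c["tvec"],float)
    q=np.c_[(u-c["cx"])/c["fx"]*s,(v-c["cy"])/c["fy"]*s,s]
    return (q-t)@Rm
E
python3 - <<'E'
from h import *
for n in ["wrist","top"]:
    P=cloud(bot.read_camera(n))
    k=(P[:,2]>.143)&(P[:,2]<.158)&(P[:,0]>.55)&(P[:,0]<.9)&(abs(P[:,1]+.04)<.2); P=P[k]
    y0=[];x0=[]
    for a in np.arange(-.2,.14,.006):
        q=P[(abs(P[:,1]-a)<.003)]
        if len(q)>3 and abs(a+.04)>.09: y0.append(a);x0.append(np.sort(q[:,0])[1])
    print(n,len(P),P[:,1].min(),P[:,1].max()); f=np.polyfit(y0,x0,1);r=np.polyval(f,y0)-x0;k=abs(r)<.004
    f=np.polyfit(np.array(y0)[k],np.array(x0)[k],1);print(k.sum(),len(k),f,"front x at y=-.04",np.polyval(f,-.04))
E
```

```text
wrist 8912 -0.2086743764412665 0.13144610615228283
26 26 [-0.06260651  0.63947466] front x at y=-.04 0.6419789221545156
top 4592 -0.2123613640524437 0.13841913603126207
5 27 [-0.20211182  0.66669423] front x at y=-.04 0.6747787040893228
```

```bash
cat > st.py <<'E'
from h import *
s=bot.state(); M=R.from_rotvec(s["ee_rot"]).as_matrix()
print(round(s["time_s"],2),"q",s["joint_pos"].round(3),"p",s["eef_pos"].round(4),"F",s["contact_force"].round(1),"w",round(s["gripper_width"],4));print(M.round(3))
E
python3 -m jog '[[11,0,0,-0.5,60],[11,0,0,-0.5,60],[11,0,0,-0.5,60],[11,0,0,-0.5,60],[11,0,0,-0.5,60]]' >/dev/null; python3 st.py
```

```text
3.52 q [-0.22   0.81   0.394 -0.     1.94   1.29 ] p [ 0.7879 -0.0532  0.4225] F [0.6 0.2 0.8] w 0.0599
[[ 0.998  0.061 -0.002]
 [ 0.061 -0.998 -0.   ]
 [-0.002  0.    -1.   ]]
```

```bash
for i in 1 2; do python3 -m jog '[[6,0,0,0,60],[6,0,0,0,60],[6,0,0,0,60],[6,0,0,0,60],[6,0,0,0,60]]' >/dev/null; python3 st.py; done
```

```text
4.15 q [-0.184  1.013  0.183  0.007  1.898  1.328] p [ 0.8493 -0.0347  0.3645] F [ 0.3 -0.4 -0.2] w 0.0601
[[ 0.997  0.061  0.047]
 [ 0.061 -0.998 -0.003]
 [ 0.047  0.005 -0.999]]
4.78 q [-0.162  1.072  0.183  0.012  1.791  1.352] p [ 0.8825 -0.0191  0.3157] F [ 0.1  0.1 -0.1] w 0.0602
[[ 0.994  0.06   0.096]
 [ 0.061 -0.998 -0.004]
 [ 0.095  0.01  -0.995]]
```

Over-reaching does tilt the tool forward, now about 5.5°. I'll push harder, also upward to stay clear.

```bash
for i in 1 2; do python3 -m jog '[[22,0,-8,0,60],[22,0,-8,0,60],[22,0,-8,0,60],[22,0,-8,0,60],[22,0,-8,0,60]]' >/dev/null; python3 st.py; done
```

```text
5.4 q [-0.142  1.041  0.184  0.017  1.773  1.372] p [ 0.8868 -0.0011  0.3434] F [ 0.3  0.1 -0.1] w 0.0604
[[ 0.988  0.06   0.144]
 [ 0.061 -0.998 -0.004]
 [ 0.143  0.013 -0.99 ]]
6.03 q [-0.128  1.007  0.184  0.022  1.759  1.388] p [0.8885 0.0125 0.3744] F [ 0.6 -1.2  0.3] w 0.06
[[ 0.98   0.06   0.191]
 [ 0.061 -0.998 -0.003]
 [ 0.191  0.015 -0.982]]
```

```bash
for i in 1 2 3; do python3 -m jog '[[22,4,-3,0,60],[22,4,-3,0,60]]' >/dev/null; python3 st.py; done
```

```text
6.28 q [-0.145  1.013  0.184  0.031  1.706  1.372] p [ 0.904  -0.0022  0.3717] F [-0.1 -0.5 -0.7] w 0.06
[[ 0.97   0.059  0.238]
 [ 0.061 -0.998 -0.003]
 [ 0.237  0.018 -0.971]]
6.53 q [-0.161  1.014  0.184  0.041  1.659  1.359] p [ 0.9171 -0.0155  0.3741] F [-0.5 -0.9  0.1] w 0.0601
[[ 0.958  0.058  0.283]
 [ 0.061 -0.998 -0.004]
 [ 0.282  0.021 -0.959]]
6.78 q [-0.174  1.01   0.184  0.052  1.617  1.347] p [ 0.9282 -0.0269  0.3827] F [ 0.9 -0.3 -0.2] w 0.0603
[[ 0.943  0.056  0.329]
 [ 0.061 -0.998 -0.006]
 [ 0.328  0.026 -0.944]]
```

```bash
for i in 1 2 3 4 5; do python3 -m jog '[[22,1,2,0,60],[22,1,2,0,60]]' >/dev/null; done; python3 st.py;  for i in 1 2 3 ; do python3 -m jog '[[22,1,4,0,60],[22,1,4,0,60]]' >/dev/null; done; python3 st.py
```

```text
8.03 q [-0.15   1.037  0.184  0.074  1.354  1.365] p [ 0.9979 -0.0085  0.3888] F [ 0.2 -0.  -0. ] w 0.06
[[ 0.84   0.049  0.541]
 [ 0.064 -0.998 -0.009]
 [ 0.539  0.042 -0.841]]
8.78 q [-0.142  1.024  0.184  0.089  1.23   1.368] p [ 1.0248 -0.0017  0.4236] F [-0.7  0.6  0.4] w 0.06
[[ 0.757  0.044  0.652]
 [ 0.065 -0.998 -0.008]
 [ 0.65   0.049 -0.759]]
```

```bash
python3 -m jog '[[22,1,4,0,60],[22,1,4,0,60]]' >/dev/null
cat >> st.py <<'E'
import sys
if len(sys.argv)>3:
    g=np.array(eval(",".join(sys.argv[1:4]))); back=float(sys.argv[4]) if len(sys.argv)>4 else 0
    d=g-M[:,2]*(.003+back)-s["eef_pos"]; print("move units",(M.T@d/.04).round(3),"dist",np.linalg.norm(d).round(3))
E
python3 st.py .638 -.040 .176 .07
```

```text
9.03 q [-0.141  1.01   0.184  0.095  1.198  1.368] p [1.0298e+00 2.0000e-04 4.4360e-01] F [0.3 0.1 0.2] w 0.0602
[[ 0.727  0.042  0.686]
 [ 0.065 -0.998 -0.008]
 [ 0.684  0.051 -0.728]]
move units [-11.759   0.253  -3.664] dist 0.493
```

```bash
python3 -m jog '[[-11.75,0.25,-3.65,0,60],[-11.75,0.25,-3.65,0,60],[-11.75,0.25,-3.65,0,60],[-11.75,0.25,-3.65,0,60],[-11.75,0.25,-3.65,0,60]]' >/dev/null; python3 st.py .638 -.040 .176 .07
```

```text
9.65 q [-0.227  0.25   1.48   0.235  0.68   1.155] p [ 0.8065 -0.0209  0.3362] F [1.  0.4 0.6] w 0.0602
[[ 0.726  0.042  0.687]
 [ 0.065 -0.998 -0.009]
 [ 0.685  0.051 -0.727]]
move units [-5.833  0.096 -1.803] dist 0.244
```

```bash
python3 -m jog '[[-5.83,0.1,-1.8,0,60],[-5.83,0.1,-1.8,0,60],[-5.83,0.1,-1.8,0,60],[-5.83,0.1,-1.8,0,60],[-5.83,0.1,-1.8,0,60]]' >/dev/null; python3 st.py .638 -.040 .176 .07
python3 - <<'E'
from h import *
c=bot.read_camera("wrist"); save(c,"pics/w2.png")
for t,z in [("door_tab",.174),("bay_mouth",.1),("turret_lug",.1)]:
    for d in bot.spot_point("wrist",t)[:1]: print(t,round(d["confidence"],2),np.round(d["uv"]),pix(c,d["uv"],z).round(3),pix(c,d["uv"]).round(3))
E
```

```text
10.28 q [-0.404 -0.232  2.197  0.539  0.535  0.729] p [ 0.582  -0.0377  0.2221] F [ 0.5 -0.1  1. ] w 0.0599
[[ 0.733  0.042  0.679]
 [ 0.062 -0.998 -0.006]
 [ 0.678  0.046 -0.734]]
move units [ 0.242  0.062 -0.027] dist 0.01
door_tab 0.71 [254. 203.] [ 0.638 -0.042  0.174] [ 0.633 -0.041  0.185]
bay_mouth 0.75 [248. 234.] [ 0.639 -0.04   0.1  ] [ 0.634 -0.04   0.115]
```

View pics/w2.png

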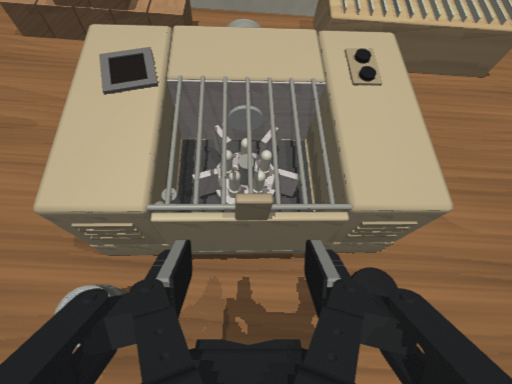

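The tab is centred between the pads at (254,203), and the front lug is visible under the guard. I'll approach slightly high so the fingertips clear the cross wire, then close.

```bash
python3 -m jog '[[0.27,0.08,0.7,0,55],[0.27,0.08,1.3,0,50],[0.27,0.08,1.58,0,50],[0.27,0.08,1.58,0,50],[0.27,0.08,1.58,0,50]]' ; python3 st.py .635 -.041 .181; python3 -m jog '[[0,0,0,0,20],[0,0,0,0,15],[0,0,0,0,15],[0,0,0,0,15],[0,0,0,0,15]]' >/dev/null; python3 st.py .635 -.041 .181
```

```text
time_s: 11.1
eef_pos: [0.642, -0.0435, 0.1951]
ee_rot: [2.882, 0.091, 1.156]
contact_force: [0.4, 0.6, -0.2]
gripper_width: 0.0502
11.1 q [-0.362 -0.015  2.069  0.608  0.423  0.672] p [ 0.642  -0.0435  0.1951] F [ 0.4  0.6 -0.2] w 0.0502
[[ 0.722  0.041  0.691]
 [ 0.067 -0.998 -0.011]
 [ 0.689  0.054 -0.723]]
move units [-0.365 -0.089  0.058] dist 0.015
11.72 q [-0.359 -0.017  2.07   0.61   0.428  0.673] p [ 0.6417 -0.0407  0.1961] F [-7.2 10.7  7. ] w 0.0197
[[ 0.722  0.045  0.691]
 [ 0.067 -0.998 -0.005]
 [ 0.689  0.05  -0.723]]
move units [-0.381 -0.018  0.083] dist 0.016
```

The arm was still settling when I measured, so the fingers closed about 15 mm too high. I'll open, correct, settle and re-grip.

```bash
python3 -m jog '[[0,0,0,0,50],[0,0,0,0,50],[0,0,0,0,50]]' >/dev/null; python3 st.py .635 -.041 .181;python3 -m jog '[[-0.4,0,0.07,0,50],[-0.4,0,0.07,0,50],[-0.4,0,0.07,0,50],[-0.4,0,0.07,0,50]]' >/dev/null; python3 st.py .635 -.041 .181
python3 - <<'E'
from h import *
c=bot.read_camera("wrist"); cv2.imwrite("pics/w3.png",c["frame"][130:330,120:400,::-1].repeat(2,0).repeat(2,1))
for d in bot.spot_point("wrist","door_tab")[:1]: print(round(d["confidence"],2),np.round(d["uv"]),pix(c,d["uv"],.174).round(3),pix(c,d["uv"]).round(3))
E
python3 st.py .635 -.041 .181
```

```text
12.1 q [-0.359 -0.018  2.07   0.61   0.428  0.673] p [ 0.6417 -0.041   0.1963] F [-0.3  0.1  0. ] w 0.0498
[[ 0.721  0.045  0.691]
 [ 0.067 -0.998 -0.006]
 [ 0.689  0.05  -0.723]]
move units [-0.385 -0.028  0.086] dist 0.016
12.6 q [-0.37  -0.021  2.102  0.661  0.409  0.611] p [ 0.6326 -0.0424  0.184 ] F [-0.4 -0.4  0.3] w 0.05
[[ 0.721  0.044  0.692]
 [ 0.067 -0.998 -0.006]
 [ 0.69   0.051 -0.722]]
move units [-0.006 -0.035  0.02 ] dist 0.002
0.62 [244. 264.] [ 0.638 -0.04   0.174] [ 0.635 -0.04   0.186]
12.7 q [-0.37  -0.021  2.102  0.661  0.409  0.611] p [ 0.6325 -0.0422  0.1838] F [ 0.1 -0.8  0.2] w 0.0501
[[ 0.721  0.045  0.692]
 [ 0.067 -0.998 -0.006]
 [ 0.69   0.051 -0.722]]
move units [-0.001 -0.032  0.019] dist 0.001
```

View pics/w3.png

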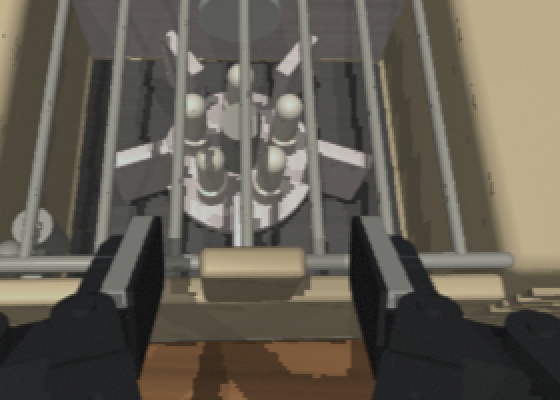

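The tab, at crop (253,262), now sits between the pads. Closing.

```bash
python3 -m jog '[[0,0,0,0,20],[0,0,0,0,20],[0,0,0,0,20],[0,0,0,0,20],[0,0,0,0,20]]' >/dev/null; python3 st.py
```

```text
13.32 q [-0.369 -0.022  2.102  0.663  0.412  0.612] p [ 0.6324 -0.0411  0.1843] F [-6.4  2.7  6.4] w 0.0244
[[ 0.721  0.046  0.692]
 [ 0.066 -0.998 -0.003]
 [ 0.69   0.048 -0.722]]
```

```bash
python3 -m jog '[[-0.24,0,-0.21,0,15],[-0.5,0,-0.39,0,15],[-0.78,0,-0.55,0,15],[-1.07,0,-0.68,0,15],[-1.07,0,-0.68,0,15]]' >/dev/null; python3 st.py
python3 - <<'E'
from h import *
c=bot.read_camera("wrist")
for d in bot.spot_point("wrist","door_tab")[:1]: print(round(d["confidence"],2),np.round(d["uv"]),pix(c,d["uv"]).round(3))
E
```

```text
13.95 q [-0.425 -0.146  2.241  0.736  0.432  0.5  ] p [ 0.5819 -0.0442  0.1739] F [ 4.3 -2.8 -4.8] w 0.0242
[[ 0.721  0.045  0.691]
 [ 0.066 -0.998 -0.004]
 [ 0.689  0.049 -0.723]]
0.61 [245. 253.] [ 0.59  -0.042  0.178]
```

```bash
python3 -m jog '[[-0.31,0,-0.1,0,15],[-0.62,-0.01,-0.17,0,15],[-0.94,-0.01,-0.2,0,15],[-1.25,-0.02,-0.21,0,15],[-1.25,-0.02,-0.21,0,15]]' >/dev/null; python3 st.py
python3 - <<'E'
from h import *
c=bot.read_camera("wrist")
for d in bot.spot_point("wrist","door_tab")[:1]: print(round(d["confidence"],2),np.round(d["uv"]),pix(c,d["uv"]).round(3))
E
```

```text
14.68 q [-0.484 -0.214  2.363  0.871  0.429  0.319] p [ 0.5413 -0.047   0.1469] F [ 1.  -1.1  0.8] w 0.0243
[[ 0.72   0.045  0.693]
 [ 0.067 -0.998 -0.005]
 [ 0.691  0.049 -0.721]]
0.67 [250. 240.] [ 0.556 -0.046  0.151]
```

```bash
python3 -m jog '[[-0.32,-0.01,0.03,0,15],[-0.63,-0.02,0.09,0,15],[-0.94,-0.03,0.17,0,15],[-1.23,-0.04,0.3,0,15],[-1.23,-0.04,0.3,0,15]]' >/dev/null; python3 st.py
```

```text
15.4 q [-0.531 -0.183  2.449  1.111  0.394  0.024] p [ 0.5132 -0.0493  0.103 ] F [-19.1  -3.6  11.1] w 0.0228
[[ 0.722  0.044  0.691]
 [ 0.068 -0.998 -0.007]
 [ 0.689  0.052 -0.723]]
```

```bash
python3 -m jog '[[-0.2,-0.01,0,0,15],[-0.38,-0.02,0.1,0,15],[-0.38,-0.02,0.1,0,15]]' >/dev/null; python3 st.py;  python3 - <<'E'
from h import *
c=bot.read_camera("wrist"); cv2.imwrite("pics/w4.png",c["frame"][:,:,::-1])
for d in bot.spot_point("wrist","door_tab")[:1]: print(round(d["confidence"],2),np.round(d["uv"]),pix(c,d["uv"]).round(3))
E
```

```text
15.78 q [-0.546 -0.164  2.469  1.203  0.389 -0.085] p [ 0.5066 -0.05    0.091 ] F [12.4  1.2 -4.8] w 0.0223
[[ 0.72   0.044  0.693]
 [ 0.068 -0.998 -0.007]
 [ 0.691  0.052 -0.721]]
0.95 [247. 237.] [ 0.521 -0.048  0.1  ]
```

View pics/w4.png

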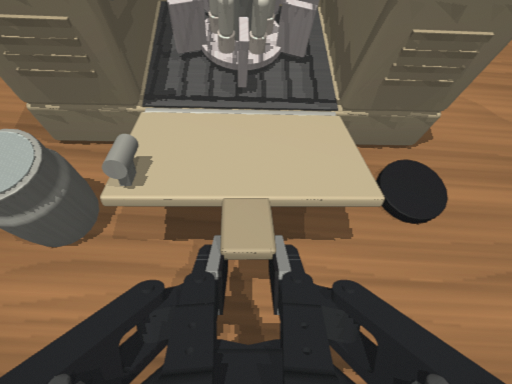

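The door is nearly down, still held by the tab at (247,237). It lacks about 0.18 rad.

```bash
python3 -m jog '[[-0.25,-0.01,0.14,0,15],[-0.5,-0.02,0.29,0,15],[-0.5,-0.02,0.29,0,15],[-0.5,-0.02,0.29,0,15]]' >/dev/null; python3 st.py;  python3 - <<'E'
from h import *
c=bot.read_camera("wrist")
for d in bot.spot_point("wrist","door_tab")[:1]: print(round(d["confidence"],2),np.round(d["uv"]),pix(c,d["uv"]).round(3))
P=cloud(c); k=(abs(P[:,1]+.04)<.03)&(P[:,0]>.55)&(P[:,0]<.62)&(P[:,2]>.03); f=np.polyfit(P[k,0],P[k,2],1); print(k.sum(),"door angle",np.pi/2+np.arctan(f[0]))
E
```

```text
16.38 q [-0.559 -0.105  2.481  1.377  0.374 -0.284] p [ 0.5016 -0.0526  0.07  ] F [-0.1 -0.5 -0.7] w 0.0153
[[ 0.719  0.042  0.694]
 [ 0.069 -0.998 -0.011]
 [ 0.692  0.056 -0.72 ]]
0.86 [241. 231.] [ 0.516 -0.048  0.086]
7567 door angle 1.3233220553532252
```

```bash
python3 -m jog '[[-0.15,0,-0.3,0,15],[-0.15,0,-1,0,5],[-0.15,0,-2.5,0,0],[-0.15,0,-2.5,0,0],[-0.15,0,-2.5,0,0]]' >/dev/null; python3 -m jog '[[1.5,0,0,0,0],[2.5,0,0,0,0],[2.5,0,0,0,0]]' >/dev/null; python3 st.py;  python3 - <<'E'
from h import *
c=bot.read_camera("wrist"); cv2.imwrite("pics/w5.png",c["frame"][:,:,::-1])
for t,z in [("turret_lug",.1),("turret_axis",.1),("bay_mouth",.1),("door_hinge",.05)]:
  for d in bot.spot_point("wrist",t)[:1]: print(t,round(d["confidence"],2),np.round(d["uv"]),pix(c,d["uv"],z).round(3),pix(c,d["uv"]).round(3))
P=cloud(c); k=(abs(P[:,1]+.04)<.03)&(P[:,0]>.55)&(P[:,0]<.62)&(P[:,2]>.03); f=np.polyfit(P[k,0],P[k,2],1); print(k.sum(),"door angle",np.pi/2+np.arctan(f[0]))
E
```

```text
17.48 q [-0.536 -0.513  2.428  0.638  0.625  0.553] p [ 0.5023 -0.0441  0.2108] F [-0.5  0.2 -1.1] w 0.0003
[[ 0.715  0.048  0.698]
 [ 0.076 -0.997 -0.009]
 [ 0.695  0.06  -0.716]]
turret_lug 0.61 [246. 141.] [ 0.661 -0.04   0.1  ] [ 0.661 -0.04   0.1  ]
turret_axis 0.93 [246. 100.] [ 0.718 -0.037  0.1  ] [ 0.668 -0.037  0.151]
bay_mouth 0.64 [244. 157.] [ 0.64 -0.04  0.1 ] [ 0.658 -0.04   0.072]
door_hinge 0.82 [243. 184.] [ 0.636 -0.041  0.05 ] [ 0.633 -0.04   0.056]
2757 door angle 1.3522559703528672
```

View pics/w5.png

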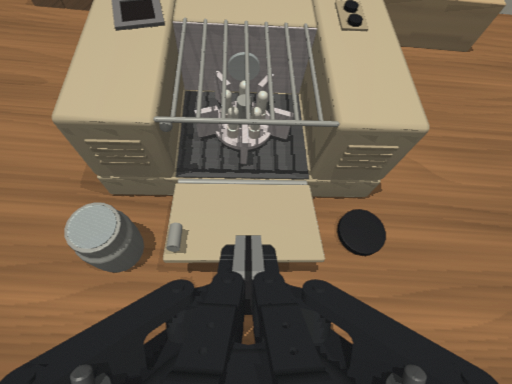

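The door reads 1.352 rad, fully down. The front lug's tip is at pixel (246,141), world (0.661,-0.040). Next I'll line up the closed fingers on the +y side of that lug.

```bash
python3 st.py .674 -.0132 .090 .109
```

```text
17.73 q [-0.54  -0.52   2.437  0.636  0.627  0.553] p [ 0.4991 -0.0444  0.2079] F [-0.9  1.1  0.6] w -0.0
[[ 0.717  0.045  0.695]
 [ 0.072 -0.997 -0.01 ]
 [ 0.693  0.058 -0.719]]
move units [ 1.151 -0.753  2.349] dist 0.109
```

```bash
python3 -m jog '[[1.15,-0.75,2.35,0,0],[1.15,-0.75,2.35,0,0],[1.15,-0.75,2.35,0,0],[1.15,-0.75,2.35,0,0]]' >/dev/null; python3 -m jog '[[0,0,0,0,0]]' >/dev/null; python3 st.py .674 -.0132 .090 .019
```

```text
18.35 q [-0.33  -0.109  2.218  0.658  0.359  0.632] p [ 0.595  -0.013   0.1712] F [-0.1 -0.8  1.3] w 0.0001
[[ 0.717  0.043  0.696]
 [ 0.072 -0.997 -0.012]
 [ 0.694  0.058 -0.718]]
move units [ 0.006 -0.028  2.283] dist 0.091
```

```bash
python3 -m jog '[[0,-0.03,0.6,0,0],[0,-0.03,1.2,0,0],[0,-0.03,1.6,0,0],[0,-0.03,1.6,0,0],[0,-0.03,1.6,0,0]]' >/dev/null;  python3 st.py .674 -.0132 .090 .019
```

```text
18.98 q [-0.296  0.105  2.114  0.859  0.256  0.442] p [ 0.6394 -0.013   0.1268] F [-0.6 -0.6  0.5] w 0.0001
[[ 0.715  0.043  0.698]
 [ 0.072 -0.997 -0.013]
 [ 0.695  0.059 -0.716]]
move units [-0.022 -0.014  0.713] dist 0.029
```

```bash
python3 -m jog '[[0,0,0.35,0,0],[-0.02,0,0.7,0,0],[-0.02,0,0.7,0,0],[-0.02,0,0.7,0,0]]' >/dev/null;  python3 st.py .674 -.0132 .090 .019;  python3 - <<'E'
from h import *
c=bot.read_camera("wrist"); cv2.imwrite("pics/w6.png",c["frame"][:,:,::-1])
E
```

```text
19.48 q [-0.285  0.193  2.066  0.975  0.224  0.33 ] p [ 0.6583 -0.0135  0.1072] F [ 0.5 -0.   0.4] w 0.0001
[[ 0.714  0.042  0.698]
 [ 0.072 -0.997 -0.013]
 [ 0.696  0.059 -0.716]]
move units [-0.018 -0.018  0.032] dist 0.002
```

View pics/w6.png

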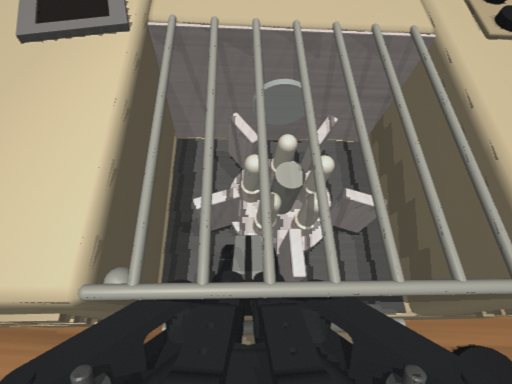

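The fingertips, around (250,270), are inside the bay to the left of the front lug at (298,255), with no contact force. Now a slow push towards projector -y.

```bash
python3 -m jog '[[0,0.15,0,0,0],[-0.01,0.3,0.01,0,0],[-0.01,0.45,0.02,0,0],[-0.02,0.6,0.03,0,0],[-0.02,0.7,0.04,0,0]]' >/dev/null;  python3 st.py;python3 -m jog '[[0,0.12,0.01,0,0],[0,0.24,0.01,0,0],[-0.01,0.36,0.02,0,0],[-0.01,0.48,0.03,0,0],[-0.01,0.48,0.03,0,0]]' >/dev/null;  python3 st.py .674 -.0132 .090 .019
```

```text
20.15 q [-0.343  0.2    2.056  1.032  0.266  0.232] p [ 0.6604 -0.0406  0.1077] F [1.5 6.1 1.1] w -0.0002
[[ 0.714  0.045  0.699]
 [ 0.072 -0.997 -0.01 ]
 [ 0.696  0.058 -0.715]]
20.77 q [-0.383  0.208  2.047  1.056  0.292  0.182] p [ 0.662  -0.0611  0.1079] F [-0.  -0.2  0.2] w -0.0003
[[ 0.714  0.043  0.699]
 [ 0.072 -0.997 -0.012]
 [ 0.697  0.059 -0.715]]
move units [-0.011 -1.209 -0.035] dist 0.048
```

```bash
python3 -m jog '[[0,0.1,0,0,0],[0,0.18,0.01,0,0],[0,0.18,0.01,0,0],[0,0.18,0.01,0,0]]' >/dev/null;  python3 st.py;  python3 - <<'E'
from h import *
c=bot.read_camera("wrist"); cv2.imwrite("pics/w7.png",c["frame"][:,:,::-1])
E
```

```text
21.27 q [-0.397  0.211  2.043  1.061  0.302  0.167] p [ 0.6626 -0.0684  0.108 ] F [-0.4 -0.3  0.6] w 0.0001
[[ 0.714  0.043  0.699]
 [ 0.072 -0.997 -0.012]
 [ 0.697  0.059 -0.715]]
```

View pics/w7.png

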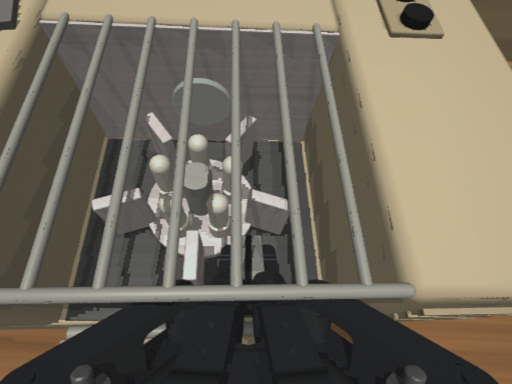

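The turret sits square in a station: a lug points straight to the front at (193,260), and the fingers are in the gap to its right. Force is zero. Now I'll back out along the tool axis.

```bash
python3 -m jog '[[0,0,-0.7,0,0],[0,0,-1.5,0,0],[0,0,-2.3,0,0],[0,0,-2.4,0,0],[0,0,-2.4,0,0]]' >/dev/null; python3 -m jog '[[0,0,0,0,30]]' >/dev/null; python3 st.py .5143 -.0483 .0776 .06
```

```text
22.07 q [-0.461 -0.102  2.203  0.788  0.438  0.421] p [ 0.5956 -0.0669  0.1755] F [ 0.3 -0.4 -0.2] w 0.0166
[[ 0.715  0.043  0.698]
 [ 0.071 -0.997 -0.011]
 [ 0.696  0.058 -0.716]]
move units [-3.122 -0.693 -1.248] dist 0.137
```

```bash
python3 -m jog '[[-3.1,-0.7,-1.25,0,55],[-3.1,-0.7,-1.25,0,55],[-3.1,-0.7,-1.25,0,55],[-3.1,-0.7,-1.25,0,55],[-3.1,-0.7,-1.25,0,55]]' >/dev/null; python3 -m jog '[[0,0,0,0,55]]' >/dev/null; python3 st.py .5143 -.0483 .0776
python3 - <<'E'
from h import *
c=bot.read_camera("wrist"); cv2.imwrite("pics/w8.png",c["frame"][:,:,::-1])
for t,z in [("door_tab",.081),("turret_lug",.1)]:
  for d in bot.spot_point("wrist",t)[:1]: print(t,round(d["confidence"],2),np.round(d["uv"]),pix(c,d["uv"],z).round(3),pix(c,d["uv"]).round(3))
E
```

```text
22.82 q [-0.607 -0.424  2.566  0.94   0.503  0.164] p [ 0.4742 -0.0491  0.1267] F [ 0.7 -0.1 -0.2] w 0.0551
[[ 0.712  0.043  0.701]
 [ 0.073 -0.997 -0.013]
 [ 0.699  0.061 -0.713]]
move units [-0.144 -0.053  1.503] dist 0.06
door_tab 0.81 [246. 224.] [ 0.516 -0.048  0.081] [ 0.516 -0.048  0.081]
turret_lug 0.7 [307.  28.] [ 0.704 -0.095  0.1  ] [ 0.777 -0.11   0.053]
```

View pics/w8.png

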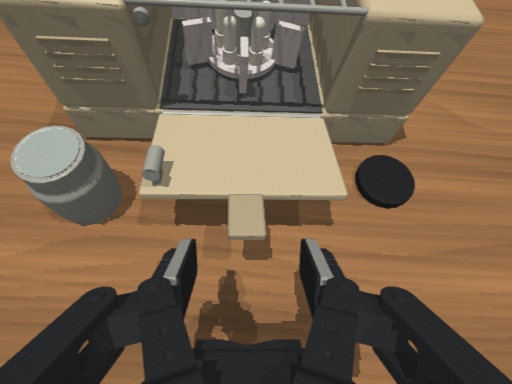

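The turret_lug point now reads (0.704,-0.095), where one click puts it (0.703,-0.092). The tab at (246,224) is between the open fingers, so I'll grip it.

```bash
python3 -m jog '[[-0.14,-0.03,0.6,0,50],[-0.14,-0.03,1.2,0,50],[-0.14,-0.03,1.5,0,50],[-0.14,-0.03,1.5,0,50],[-0.14,-0.03,1.5,0,50]]' >/dev/null; python3 st.py .5143 -.0483 .0776;  python3 -m jog '[[0,0,0,0,20],[0,0,0,0,15],[0,0,0,0,15],[0,0,0,0,15],[0,0,0,0,15]]' >/dev/null; python3 st.py .5143 -.0483 .0776
```

```text
23.6 q [-0.532 -0.109  2.462  1.355  0.36  -0.239] p [ 0.5117 -0.0488  0.0797] F [-0.5 -1.1  0.2] w 0.0499
[[ 0.712  0.043  0.701]
 [ 0.073 -0.997 -0.013]
 [ 0.698  0.061 -0.713]]
move units [ 0.011 -0.013  0.008] dist 0.001
24.23 q [-0.533 -0.111  2.463  1.354  0.361 -0.239] p [ 0.5117 -0.049   0.0804] F [-11.6  -0.7  10.7] w 0.0245
[[ 0.711  0.044  0.702]
 [ 0.075 -0.997 -0.014]
 [ 0.699  0.062 -0.712]]
move units [-0.001 -0.019  0.021] dist 0.001
```

```bash
python3 -m jog '[[0.41,0.03,-0.23,0,15],[0.71,0.04,-0.34,0,15],[1.0,0.05,-0.42,0,15],[1.31,0.07,-0.48,0,15],[1.31,0.07,-0.48,0,15]]' >/dev/null; python3 -m jog '[[0,0,0,0,15]]' >/dev/null; python3 st.py
python3 - <<'E'
from h import *
c=bot.read_camera("wrist")
for d in bot.spot_point("wrist","door_tab")[:1]: print(round(d["confidence"],2),np.round(d["uv"]),pix(c,d["uv"]).round(3))
E
```

```text
24.98 q [-0.491 -0.195  2.396  0.99   0.391  0.178] p [ 0.534  -0.0473  0.1296] F [ 6.4 -4.6 -8.2] w 0.0245
[[ 0.713  0.045  0.7  ]
 [ 0.077 -0.997 -0.013]
 [ 0.697  0.063 -0.714]]
0.89 [249. 268.] [ 0.536 -0.047  0.128]
```

```bash
python3 -m jog '[[0.31,0.01,-0.02,0,15],[0.62,0.02,-0.01,0,15],[0.93,0.03,0.02,0,15],[1.24,0.03,0.09,0,15],[1.53,0.03,0.19,0,15]]' >/dev/null; python3 -m jog '[[0,0,0,0,15],[0,0,0,0,15]]' >/dev/null; python3 st.py
python3 - <<'E'
from h import *
c=bot.read_camera("wrist")
for d in bot.spot_point("wrist","door_tab")[:1]: print(round(d["confidence"],2),np.round(d["uv"]),pix(c,d["uv"]).round(3))
E
```

```text
25.95 q [-0.42  -0.133  2.25   0.786  0.398  0.443] p [ 0.5831 -0.0442  0.1678] F [-5.4 -2.8  2.4] w 0.0247
[[ 0.712  0.045  0.701]
 [ 0.075 -0.997 -0.013]
 [ 0.698  0.062 -0.713]]
0.57 [247. 282.] [ 0.578 -0.043  0.171]
```

```bash
python3 -m jog '[[0.29,0,0.13,0,15],[0.56,0,0.29,0,15],[0.81,0,0.47,0,15],[1.06,0,0.7,0,15],[1.14,0,0.78,0,15]]' >/dev/null; python3 st.py; python3 -m jog '[[0,0,0,0,15],[0,0,0,0,15]]' >/dev/null; python3 st.py
```

```text
26.68 q [-0.361 -0.     2.098  0.702  0.375  0.569] p [ 0.6393 -0.0414  0.1806] F [-3.   2.3 10.8] w 0.0244
[[ 0.708  0.044  0.705]
 [ 0.075 -0.997 -0.013]
 [ 0.702  0.062 -0.709]]
26.93 q [-3.610e-01 -1.000e-03  2.098e+00  7.030e-01  3.750e-01  5.680e-01] p [ 0.6392 -0.0414  0.1807] F [-1.3  0.3  2.5] w 0.0243
[[ 0.708  0.044  0.705]
 [ 0.075 -0.997 -0.013]
 [ 0.702  0.062 -0.709]]
```

```bash
python3 -m jog '[[0.1,0,0.1,0,15],[0.1,0,0.1,0,15],[0.1,0,0.1,0,15]]' >/dev/null; python3 st.py;  python3 - <<'E'
from h import *
c=bot.read_camera("wrist"); cv2.imwrite("pics/w9.png",c["frame"][130:384,60:440,::-1].repeat(2,0).repeat(2,1))
for d in bot.spot_point("wrist","door_tab")[:1]: print(round(d["confidence"],2),np.round(d["uv"]),pix(c,d["uv"]).round(3))
E
```

```text
27.3 q [-0.355  0.014  2.083  0.697  0.372  0.578] p [ 0.645  -0.041   0.1807] F [3.2 1.5 0.4] w 0.0244
[[ 0.708  0.044  0.705]
 [ 0.074 -0.997 -0.013]
 [ 0.703  0.062 -0.709]]
0.58 [247. 291.] [ 0.635 -0.04   0.187]
```

View pics/w9.png

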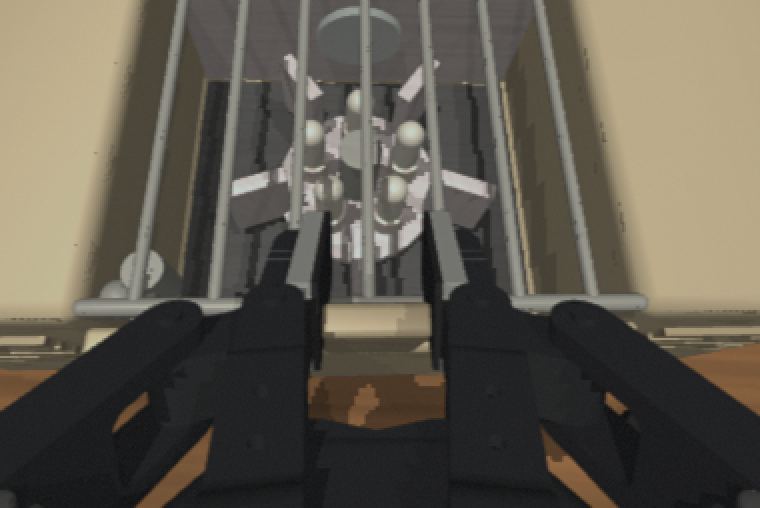

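```bash
cat > tab.py <<'E'
from h import *
for n in ("wrist","top"):
    P=cloud(bot.read_camera(n)); k=(abs(P[:,1]+.0405)<.009)&(P[:,2]>.178)&(P[:,2]<.195)&(P[:,0]>.59)&(P[:,0]<.68); q=P[k]
    if len(q): print(n,"tab top",len(q),np.percentile(q[:,0],[2,50,98]).round(4),q[:,2].mean().round(4))
    k=(abs(P[:,1]+.0405)<.068)&(P[:,2]>.14)&(P[:,2]<.156)&(P[:,0]>.59)&(P[:,0]<.66); q=P[k]
    if len(q): print(n,"panel edge/wire",len(q),np.percentile(q[:,0],[2,50,98]).round(4))
E
python3 tab.py; python3 -m jog '[[0.1,0,0.1,0,15],[0.1,0,0.1,0,15]]' >/dev/null; python3 st.py; python3 tab.py
```

```text
wrist tab top 791 [0.6317 0.6353 0.6398] 0.1848
wrist panel edge/wire 1828 [0.6321 0.6488 0.6593]
top tab top 18 [0.633  0.6367 0.6411] 0.1845
top panel edge/wire 65 [0.6303 0.6487 0.6592]
27.75 q [-0.351  0.028  2.07   0.689  0.371  0.588] p [ 0.6495 -0.0407  0.1801] F [-17.2   1.1   9.9] w 0.0246
[[ 0.709  0.044  0.704]
 [ 0.075 -0.997 -0.013]
 [ 0.701  0.062 -0.71 ]]
wrist tab top 812 [0.6336 0.6373 0.6417] 0.1849
wrist panel edge/wire 1226 [0.6333 0.6513 0.6594]
top tab top 18 [0.6345 0.6373 0.641 ] 0.1836
top panel edge/wire 54 [0.6327 0.6494 0.6588]
```

```bash
python3 -m jog '[[0.08,0,0.08,0,15],[0.08,0,0.08,0,15]]' >/dev/null; python3 st.py; python3 -m jog '[[0,0,0,0,29],[0,0,0,0,29],[0,0,0,0,29]]' >/dev/null; python3 st.py; python3 tab.py
```

```text
28.1 q [-0.349  0.036  2.062  0.68   0.372  0.596] p [ 0.652  -0.0405  0.1794] F [-41.6  -1.6  24.9] w 0.0241
[[ 0.711  0.046  0.702]
 [ 0.076 -0.997 -0.012]
 [ 0.699  0.062 -0.712]]
28.48 q [-0.349  0.036  2.061  0.68   0.371  0.596] p [ 0.6521 -0.0407  0.1792] F [ 0.3 -0.1 -0.7] w 0.029
[[ 0.711  0.046  0.702]
 [ 0.076 -0.997 -0.012]
 [ 0.699  0.062 -0.713]]
wrist tab top 836 [0.6333 0.6372 0.6416] 0.1849
wrist panel edge/wire 1252 [0.6329 0.6496 0.6596]
top tab top 17 [0.6342 0.6372 0.6407] 0.1844
top panel edge/wire 45 [0.6336 0.6492 0.6591]
```

```bash
python3 -m jog '[[0,0,0,0,50],[0,0,0,0,50],[0,0,-0.6,0,50],[0,0,-1.6,0,50],[0,0,-2.8,0,50]]' >/dev/null; python3 -m jog '[[0,0,-0.5,0,50],[0,0,-0.5,0,50],[0,0,-0.5,0,50]]' >/dev/null; python3 st.py; python3 tab.py
python3 - <<'E'
from h import *
c=bot.read_camera("wrist"); cv2.imwrite("pics/w10.png",c["frame"][:,:,::-1])
for t,z in [("door_tab",.174),("turret_lug",.1),("lens_barrel",0),("lens_cap",0)]:
  for d in bot.spot_point("wrist",t)[:1]: print(t,round(d["confidence"],2),pix(c,d["uv"],z).round(3))
E
```

```text
29.57 q [-0.436 -0.394  2.224  0.496  0.642  0.765] p [ 0.5586 -0.0388  0.2726] F [-0.6 -0.7 -0.1] w 0.0501
[[ 0.713  0.046  0.7  ]
 [ 0.076 -0.997 -0.011]
 [ 0.697  0.061 -0.714]]
wrist tab top 228 [0.6331 0.6356 0.641 ] 0.1842
wrist panel edge/wire 2243 [0.63   0.6388 0.6582]
top tab top 18 [0.6335 0.6375 0.6416] 0.1839
top panel edge/wire 229 [0.6318 0.6419 0.6584]
door_tab 0.56 [ 0.64  -0.04   0.174]
turret_lug 0.69 [ 0.704 -0.093  0.1  ]
lens_cap 0.61 [ 0.604 -0.198  0.   ]
```

View pics/w10.png

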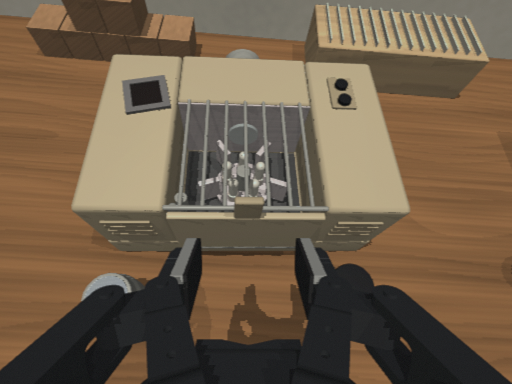

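The door is shut with the tab upright at (249,207), and it stays there. The turret is one station on, and the other things look undisturbed. Handing in.

```bash
python3 -c "
from bench import bot
print(bot.job_done())"
```

```text
the job is handed in; nothing more can be done
None
```

The lamp door went down, the turret moved on one click anticlockwise, and the door is shut again. I handed the job in at about 29.6 s of the 72 s allowed.

**How it went:**
- **Tilt:** the moves have no tilt command, so I tilted the tool about 45° by reaching past the arm's range.
- **Door down:** I lowered the door by its tab to the stop, measured at 1.352 rad.
- **Turret:** I pushed the front lug with closed fingers from inside the bay until it jumped one station, then backed out.
- **Door up:** I gripped the tab again, swung the door up and pressed it against its stop with about 40–50 N at the fingers.

**Last checks:**
- **Door:** the tab edge stayed at x = 0.633–0.641 m after I let go and backed off. That matches the shut position, so the catch holds.
- **Turret:** the pushed lug reads (0.704, -0.093). One click should put it at (0.703, -0.092).
- **Contact:** the robot is clear, with forces around zero.

**What did not go cleanly:**
- The first grip on the tab was about 15 mm too high, so I redid it.
- The fingers slid off the tab just before the bottom, so the door dropped roughly the last 0.1 rad unheld. I did not measure its speed there.
- The other things look undisturbed in the last picture. I only re-measured the lens cap, which read about 9 mm from its first estimate, probably detection noise. The lens barrel was not found in that last picture.

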